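Push a wafer boat past the spring gate of its dock

TASK

Load the wafer boat into its dock: with one fingertip press down the long tread beside the lane so that the spring gate swings out of the way, and while you hold it open push the boat along the lane by its rear handle with the other fingertip, past the gate and fully home against the end stop; then let go of the tread so that the gate springs shut behind the boat, and move clear. Only push: do not lift the boat, keep off the wafers, do not let the gate press against the boat, and leave the petri dish, the tweezers and the loose grey ring where they lie.

Things in the scene. Friction and masses are not known exactly. Their poses are not given: they have to be found in the camera images.
- dock: Aluminium dock on the bench, plate 290 x 112 x 8 mm, place and yaw vary. Origin: on the bench under the lane's middle; +x = loading direction, +y = left (tread side), z up. 'Dock' coordinates below are in this frame, mm. Lane floor z = 10; rails' inner faces y = +31 (left, top z 24) and -31 (right, top z 34), from x = -146 to 109. End stop: rubber bumpers with faces at x = 108, block 42 high.
- gate (a joint): Hinge of the bent steel gate (tread and blade are one piece), axis along dock x through y 39, z 26. 0 = shut, blade across the lane's left part; grows as the tread goes down and the blade tilts out to the left; stop at 0.78 rad. From 0.55 the blade is clear of the boat's path, 0.7 leaves 5 mm spare. It always springs back: 0.05 N m shut, 0.1 at 0.7 rad (2 to 6 N on the tread).
- tread: Ribbed press plate of the gate, left of the lane, 160 mm long (dock x -155 to 5); shut it spans dock y 38 to 72, top level at z 34; tilts outward and down. Origin on the hinge axis at dock (0, 39, 26), axes turn with it, top face 8 above the origin. A fingertip whose inner edge is at dock y 59 opens it to 0.7 rad with the tip at z 19 (z 22: 0.55). The tip may slide along it in x while pressing.
- tread_mid (a point): Fixed point in the dock: the middle of the tread's top face when the gate is shut (dock x -75, y 55, z 34). It stays there when the tread is pressed.
- blade: Upright end of the gate: a post at dock x 6 to 20, y 39, top at z 68, and the blade, a 3 mm sheet at dock x 17 to 20 that, shut, reaches across the lane from y 39 to y 15 at z 50 to 68 and stops the boat's end wall. Same origin and axes as the tread.
- boat: White plastic wafer boat (rack), 80 long x 58 wide x 58 high, with a loop handle behind; about 0.25 kg, loose in the lane before the gate. Origin: middle of its underside; +x = along the lane to its front. End walls at x = +-40. Handle: flat rear face at x -66, y -17 to 17, 8 to 28 above the underside; the shutting blade passes above it.
- wafers: Ten upright thin 44 mm discs fixed in the boat's slots, top about 50 mm above the boat's underside; must not be touched by the robot. Same origin and axes as the boat.
- lane_home (a point): Point in the dock on the lane floor (dock x = 68, y = 0, z = 10): where the boat's origin is when fully home.
- petri: Clear petri dish 55 mm across, 12 high, lying to the right of the dock's near end; origin under its middle. Bystander.
- tweezers: Steel tweezers 132 mm long, lying left of the dock; origin under the middle. Bystander.
- collar: Grey ring 58 mm across, 14 high, lying to the right of the dock; origin under its middle. Bystander.
Mind the look-alikes: they are no part of the job. What is shaped like the boat but pink is not meant.

How it is judged:
By the outcome, as a careful person would: the job done as asked, in the order asked, and still so for the second after the job is handed in, with the robot touching nothing.
It also fails if it takes over 45 s, if anything falls off the work surface, if the arm or the gripper's body presses on something with over 40 N, if the wrist force passes 120 N, or if a joint passes its speed limit or range.

ROBOT

A 6-joint arm with a two-finger parallel gripper is mounted at the origin on a cart in front of the work surface, level with it; the furniture and walls round the work are solid. World frame = base frame: x ahead of the robot, y to its left, z up, the work surface at z = 0. Lengths are in m, angles in rad, forces in N, time in s.
With the tool pointing down it reaches from about 0.325 to 0.775 m from the base axis. Payload 5.5 kg.
Tool frame: the origin (TCP) lies midway between the tips of the shut fingers; the grasp point (between the pads) lies 19 mm behind it; z points along the fingers, y is the line along which they close (so a half turn about z gives the same grasp; the last joint's range is limited). The gripper opens to 88 mm and grips with 3 to 60 N. Pads are 20 mm wide; open, the fingers measure 115 mm over their backs; the gripper's body (75 mm by 178 mm) begins 61 mm behind the grasp point.
Start: joints at [1.201, 0.091, 1.231, -0, 1.82, -0.057], TCP at [0.185, 0.571, 0.223] pointing down, gripper open.
Joint ranges: [-2.87, 2.87], [-0.86, 2.18], [0.17, 2.46], [-1.51, 4.65], [0.06, 2.69], [-2.65, 2.65]. Speed limits (rad/s): [2.57, 2.57, 3.01, 3.14, 3.14, 3.14].

INTERFACE

Orientations are given as a rotation vector (axis times angle).
In Python, from cell import manip gives the robot as it stands.
- The arm moves only by the tool drive_tool, never from a script. Its argument "steps" is one flat list of numbers, 6 for each row, row after row: the shift along the tool's x, y, z in units of 50 mm (1.0 is 50 mm), then the turn, a rotation vector about the tool's x, y, z in units of 5 degrees (1.0 is 5 degrees). In form: [x, y, z, wx, wy, wz, x, y, z, wx, wy, wz, ...]. A call has 1 to 12 rows; each row is the pose to reach, as a shift and turn from the pose commanded when the call began, along the tool's axes at that moment; what a row does not reach only later rows make up. A row lasts 1/10 s, in which the tool goes at most 50 mm and 8.59 degrees, less where a joint would pass 70% of its speed; a pose out of reach is approached as far as the arm can. A call with a gripper value outside its range is refused whole. "hand" is the closure, from 0 (fully open) to 1 (shut), set as the call begins (left out, the last holds). The fingers move at their own pace and stop on an object; "newtons" is the grip in N (left out, the last holds). Time passes only in rows, so rows that repeat a pose let the fingers close. It gives the time, the measured TCP pose, the force, the opening and the grip force at its end, in the units of the state.
- manip.get_obs(): the state, without advancing time (a new reading comes with each control period).
- manip.read_camera(name): name is "scene" or "top" or "wrist"; returns (picture, depth): 420x560x3 uint8, red, green, blue; 420x560 float32, m along the optical axis (not along the pixel's ray), 0 where there is no reading.
- manip.get_calibration(name): a dict with "vertical_fov" (degrees; the focal length in pixels is half the picture's height over the tangent of half this angle, whatever the lens; pixels are square), "cx", "cy" (the principal point, pixels), "xyz" and "rotation" of the camera in the world; the wrist camera has in their place "mount" (4x4, takes a point from camera to tool coordinates, whose origin is the TCP and whose axes are the flange's). Camera axes: x right, y down, z forward; pixel columns grow to the right and rows downward; lengths in m; the calibration is good to about 2 mm. The wrist camera is an equidistant fisheye: a pixel r from the principal point sees the ray r / f radians off the axis. A picture is of the moment at which its call begins: read the wrist's pose just before it. get_calibration takes no time and is no camera call.
- manip.finish_job(): hands the job in; it is judged then, once.
The state is a dict: "time_s": time; "joint_pos": joint angles; "qvel": joint speeds; "tau": joint torques, N m; "tcp_pos": TCP position; "tool_rot": TCP orientation; "wrist_force": force on the tool from outside, world axes, zero at the start; "moment": the same for the moment, N m; "opening": finger opening in m; "grasp_force": force on a finger pad.
Only numpy, scipy, OpenCV 4.12 (cv2) and the standard library are available. Lean on these libraries where they do the work, as an engineer would, in place of code of your own. Each camera call takes 0.05 s, during which the arm holds its last target. There are 200 camera calls.

## Working session

There is one attempt and no reset: what is moved stays moved. The work goes in short steps, Python scripts to look and compute and a tool call to move; the robot and the scene stay as the last step left them, time stands still between calls to the robot, and variables do not carry over. Pictures are saved under pics/ and viewed, at most 10 in all, crops included, and the job is handed in when it is done.

Besides the shell and the picture viewer there is one more tool, called as a command line: name --argument value ..., lists and objects as JSON in quotes. drive_tool: Moves the arm, as the interface text tells. Its arguments: {"type":"object","properties":{"steps":{"type":"array"},"hand":{"type":"number"},"newtons":{"type":"number"}},"required":["steps"]}

```bash
ls; mkdir -p pics; python3 - <<'E'
from cell import manip
import cv2,numpy as np
o=manip.get_obs();print(o)
for n in("scene","top"):
    p,d=manip.read_camera(n);cv2.imwrite(f"pics/{n}0.png",p[:,:,::-1]);np.savez(f"{n}0.npz",p=p,d=d);print(manip.get_calibration(n))
print(manip.get_calibration("wrist"))
E
```

```text
pics
{'time_s': 0.0, 'joint_pos': array([ 1.20132406e+00,  9.18992898e-02,  1.23186874e+00,  3.34519179e-05,
        1.81980614e+00, -5.66980535e-02]), 'qvel': array([ 0.00031796,  0.00086601,  0.00104559, -0.00283271, -0.00035702,
        0.00015806]), 'tau': array([-1.85894514e-04, -4.46445930e+01, -4.06447792e+01,  6.97548687e-02,
        2.92677584e-02, -2.00051295e-04]), 'tcp_pos': array([0.18450333, 0.57061946, 0.22149236]), 'tool_rot': array([-4.89221224e-01, -3.10280936e+00,  3.03095251e-03]), 'wrist_force': array([-1.01632843,  1.14712611,  0.52262883]), 'moment': array([-0.00547401, -0.01985932,  0.00537422]), 'grasp_force': 0.0, 'opening': 0.08787800077141021}
{'vertical_fov': 44.65694492374815, 'cx': 286.557081338365, 'cy': 210.0052767495344, 'xyz': array([ 0.06834212, -0.45982122,  0.86263586]), 'rotation': array([-2.31387111,  0.94029638, -0.3370278 ])}
{'vertical_fov': 45.88358123912779, 'cx': 280.75968764701923, 'cy': 222.7810218697566, 'xyz': array([0.39127003, 0.01799425, 1.2877652 ]), 'rotation': array([-2.18674246,  2.16133279, -0.10434053])}
{'vertical_fov': 65.70646984690485, 'cx': 279.3993963497861, 'cy': 212.70939236702148, 'mount': array([[ 5.90042046e-04, -9.59898904e-01, -2.80345763e-01,
         7.80614209e-02],
       [ 9.99999764e-01,  6.64668356e-04, -1.71119116e-04,
         2.60403446e-04],
       [ 3.50594009e-04, -2.80345596e-01,  9.59899070e-01,
        -1.60846832e-01],
       [ 0.00000000e+00,  0.00000000e+00,  0.00000000e+00,
         1.00000000e+00]])}
```

View pics/top0.png

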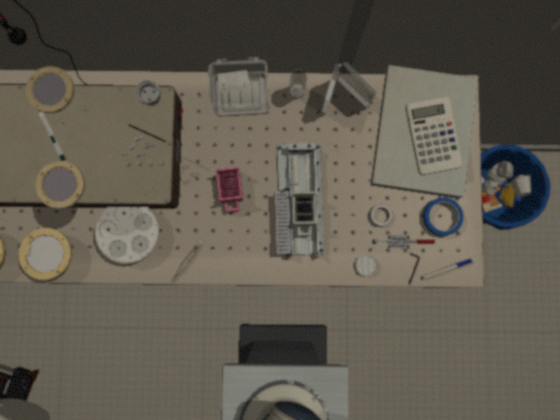

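View pics/scene0.png

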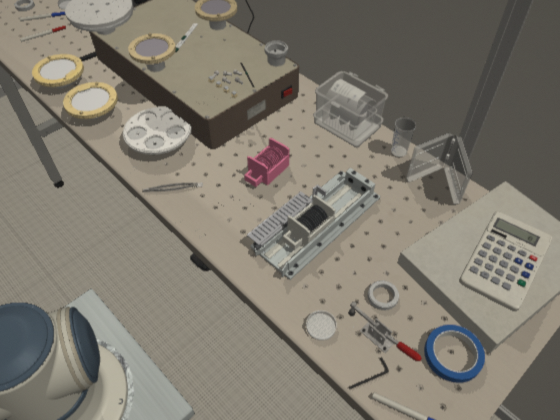

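The top view shows the dock upright at about columns 276–323, rows 145–255, with the tread on its left, the boat at about (303,208) and the pink decoy at (230,188). The tweezers are at (187,262), the dish at (366,266) and the ring at (381,215). The scene view agrees.

```bash
cat > h.py <<'E'
import numpy as np,cv2
from scipy.spatial.transform import Rotation as R
from cell import manip
def cloud(n,d):
    c=manip.get_calibration(n);f=210/np.tan(np.radians(c["vertical_fov"]/2))
    v,u=np.mgrid[0:420,0:560]
    P=np.stack([(u-c["cx"])/f*d,(v-c["cy"])/f*d,d],-1)
    return P@R.from_rotvec(c["rotation"]).as_matrix().T+c["xyz"]
def proj(n,X):
    c=manip.get_calibration(n);f=210/np.tan(np.radians(c["vertical_fov"]/2))
    q=(np.atleast_2d(X)-c["xyz"])@R.from_rotvec(c["rotation"]).as_matrix()
    return q[:,:2]/q[:,2:]*f+[c["cx"],c["cy"]]
def wpix(X,o):
    c=manip.get_calibration("wrist");f=210/np.tan(np.radians(c["vertical_fov"]/2))
    T=(np.atleast_2d(X)-o["tcp_pos"])@R.from_rotvec(o["tool_rot"]).as_matrix()
    M=c["mount"];q=(T-M[:3,3])@M[:3,:3]
    r=np.linalg.norm(q[:,:2],axis=1);t=np.arctan2(r,q[:,2])
    return q[:,:2]/r[:,None]*(t*f)[:,None]+[c["cx"],c["cy"]]
E
python3 - <<'E'
from h import *
for n in("top","scene"):
    d=np.load(n+"0.npz")["d"];P=cloud(n,d)
    ok=(d>0)
    for lo,hi in((.005,.012),(.028,.040),(.05,.075),(-.01,.005)):
        m=ok&(P[...,2]>lo)&(P[...,2]<hi)&(P[...,0]>.28)&(P[...,0]<.62)&(P[...,1]>-.1)&(P[...,1]<.06)
        Q=P[m]
        print(n,lo,len(Q),Q.min(0).round(3),Q.max(0).round(3),cv2.minAreaRect((Q[:,:2]*1000).astype(np.float32)) if lo>0 else Q[:,2].std())
P=cloud("top",np.load("top0.npz")["d"])
for u,v in((277,252),(323,252),(276,147),(321,145),(303,208),(230,188),(187,262),(366,266),(381,215),(210,230)): print(u,v,P[v,u].round(4))
p=np.load("top0.npz")["p"][130:270,220:390,::-1];cv2.imwrite("pics/c1.png",cv2.resize(p,None,fx=4.2,fy=4.2,interpolation=cv2.INTER_CUBIC))
E
```

```text
top 0.005 1050 [ 0.362 -0.099  0.005] [0.62  0.059 0.012] ((491.11102294921875, -19.60980224609375), (257.0668640136719, 158.09555053710938), 0.6576480865478516)
top 0.028 1274 [ 0.426 -0.081  0.028] [0.62  0.032 0.04 ] ((521.1116943359375, -23.064434051513672), (193.6994171142578, 108.13654327392578), 2.328195571899414)
top 0.05 249 [ 0.506 -0.071  0.05 ] [0.61  0.002 0.075] ((557.9591064453125, -34.37934875488281), (104.54888153076172, 69.55644989013672), 2.276120185852051)
top -0.01 3066 [ 0.351 -0.1   -0.009] [0.62  0.06  0.005] 0.0025270251595772833
scene 0.005 1271 [ 0.423 -0.099  0.005] [0.62  0.018 0.012] ((521.8618774414062, -40.85082244873047), (194.7022705078125, 111.71996307373047), 2.000654935836792)
scene 0.028 1683 [ 0.426 -0.088  0.028] [0.619 0.028 0.04 ] ((519.5906982421875, -28.152503967285156), (193.34837341308594, 111.02759552001953), 2.7373886108398438)
scene 0.05 687 [ 0.505 -0.076  0.05 ] [ 0.61  -0.003  0.07 ] ((558.5584716796875, -39.74116134643555), (106.0814437866211, 69.23004150390625), 3.1511740684509277)
scene -0.01 3913 [ 0.35 -0.1  -0.01] [0.62  0.06  0.005] 0.0021143042868430814
277 252 [0.4354 0.025  0.0334]
323 252 [ 0.4377 -0.0933  0.0085]
276 147 [0.7135 0.0312 0.002 ]
321 145 [ 0.7214 -0.088  -0.0023]
303 208 [ 0.5482 -0.0399  0.0326]
230 188 [0.5992 0.1483 0.0226]
187 262 [0.408  0.2575 0.0007]
366 266 [ 0.4031 -0.205   0.0026]
381 215 [ 0.5361 -0.2449  0.0018]
210 230 [0.4915 0.1999 0.0026]
```

View pics/c1.png

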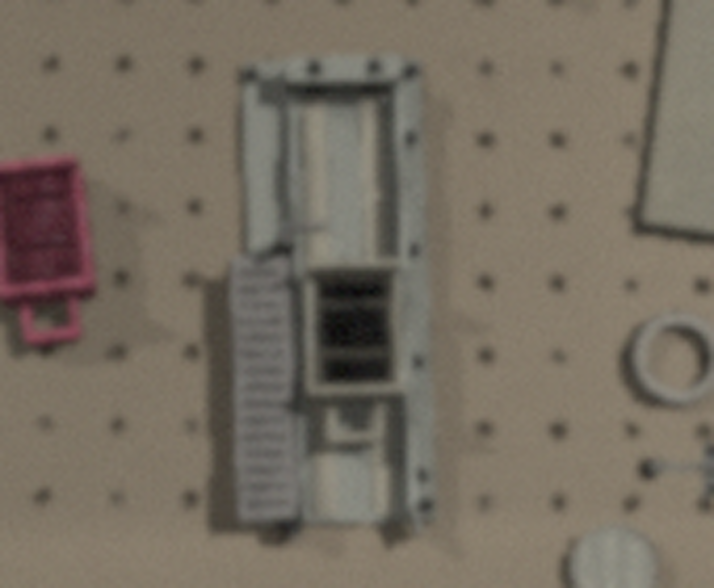

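The crop shows the boat in its lane (wall edges at rows 265–392, handle rear near row 445). The tread is at columns 235–295, and the dock is turned slightly to the left. Next I'll look with the wrist camera from above.

```bash
cat >> h.py <<'E'
def tooldelta(pos,yaw,o=None):
    o=o or manip.get_obs();A=R.from_rotvec(o["tool_rot"])
    c,s=np.cos(yaw),np.sin(yaw)
    B=R.from_matrix(np.array([[-c,-s,0],[-s,c,0],[0,0,-1]]).T.T)
    B=R.from_matrix(np.column_stack([[-c,-s,0],[-s,c,0],[0,0,-1]]))
    return np.r_[A.inv().apply(np.array(pos)-o["tcp_pos"])/.05,np.degrees((A.inv()*B).as_rotvec())/5].round(3)
E
python3 -c "
from h import *
print(tooldelta([.55,-.03,.2],np.radians(2.3)))"
```

```text
[-1.0651e+01 -9.1800e+00  4.4800e-01 -2.0000e-02 -4.0000e-03 -4.0440e+00]
```

drive_tool --steps '[-10.65, -9.18, 0.4, 0, 0, -4.04, -10.65, -9.18, 0.4, 0, 0, -4.04, -10.65, -9.18, 0.4, 0, 0, -4.04, -10.65, -9.18, 0.4, 0, 0, -4.04, -10.65, -9.18, 0.4, 0, 0, -4.04, -10.65, -9.18, 0.4, 0, 0, -4.04, -10.65, -9.18, 0.4, 0, 0, -4.04, -10.65, -9.18, 0.4, 0, 0, -4.04, -10.65, -9.18, 0.4, 0, 0, -4.04, -10.65, -9.18, 0.4, 0, 0, -4.04, -10.65, -9.18, 0.4, 0, 0, -4.04, -10.65, -9.18, 0.4, 0, 0, -4.04]' --hand 0.386

```text
time_s: 1.3
tcp_pos: [0.4961, 0.0579, 0.2053]
tool_rot: [0.062, -3.141, -0.0]
wrist_force: [0.5, 0.1, 0.1]
opening: 0.054
grasp_force: 0.0
```

```bash
python3 -c "
from h import *
print(tooldelta([.55,-.03,.2],np.radians(2.3)))"
```

```text
[-1.008 -1.799  0.105  0.002 -0.002 -0.006]
```

drive_tool --steps '[-1, -1.75, 0.1, 0, 0, 0, -1, -1.75, 0.1, 0, 0, 0, -1, -1.75, 0.1, 0, 0, 0, -1, -1.75, 0.1, 0, 0, 0, -1, -1.75, 0.1, 0, 0, 0]'

```text
time_s: 1.8
tcp_pos: [0.5487, -0.0248, 0.2005]
tool_rot: [0.063, -3.14, -0.001]
wrist_force: [0.2, 0.5, 0.5]
opening: 0.0539
grasp_force: 0.0
```

```bash
python3 - <<'E'
from h import *
o=manip.get_obs();p,d=manip.read_camera("wrist");print(o["tcp_pos"],o["tool_rot"],o["wrist_force"],o["opening"])
np.savez("w1.npz",p=p,d=d,**{k:o[k] for k in("tcp_pos","tool_rot")})
cv2.imwrite("pics/w1.png",p[:,:,::-1])
E
```

```text
[ 0.5486589  -0.02481744  0.20054086] [ 6.33712229e-02 -3.14047607e+00 -8.10205244e-04] [0.17821281 0.54317241 0.48418124] 0.05388426764915457
```

View pics/w1.png

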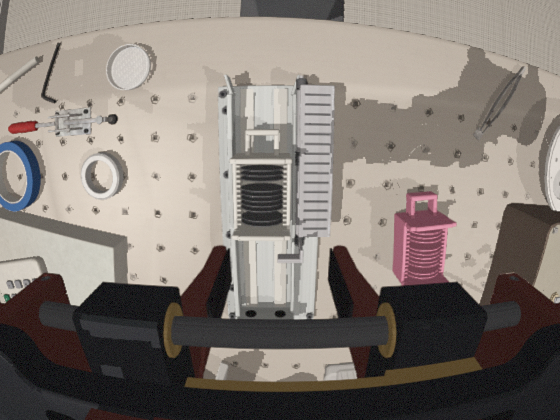

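The wrist view shows the dock upright. The boat's end walls are at rows 157 and 236, its handle is at (262,133), the tread spans columns 300–333 and rows 85–236, and the blade is near (290,256). I'll enlarge it to read corners.

```bash
python3 - <<'E'
import numpy as np,cv2
p=np.load("w1.npz")["p"]
c=p[75:265,210:350,::-1];c=cv2.resize(c,None,fx=3.1,fy=3.1,interpolation=cv2.INTER_CUBIC)
cv2.imwrite("pics/w1c.png",c)
E
```

```text
(no output)
```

View pics/w1c.png

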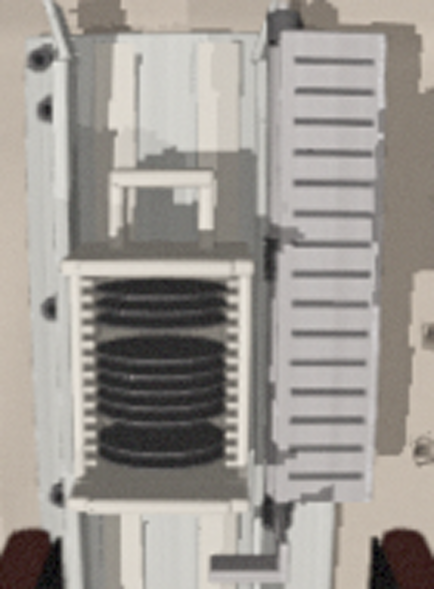

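```bash
python3 - <<'E'
from h import *
from scipy.optimize import least_squares
z=np.load("w1.npz");o={k:z[k] for k in("tcp_pos","tool_rot")}
def px(l): return np.array(l)/3.1+[210,75]
def fit(X,uv,g):
    X=np.array(X)/1e3
    def f(q):
        c,s=np.cos(q[2]),np.sin(q[2])
        W=np.c_[q[0]+c*X[:,0]-s*X[:,1],q[1]+s*X[:,0]+c*X[:,1],X[:,2]]
        return (wpix(W,o)-px(uv)).ravel()
    r=least_squares(f,g);print(r.x.round(4),np.degrees(r.x[2]).round(2));print(r.fun.reshape(-1,2).round(1));return r.x
D=fit([(-155,72,34),(5,72,34),(-155,38,34),(5,38,34),(-145,-56,8)],[(384,35),(371,500),(281,33),(273,498),(24,37)],[.57,-.03,.04])
B=fit([(-40,29,68),(-40,-29,68),(40,29,68),(40,-29,68),(-66,17,38),(-66,-17,38)],[(252,262),(63,264),(252,510),(70,508),(215,172),(110,172)],[.55,-.04,.04])
c,s=np.cos(D[2]),np.sin(D[2]);e=B[:2]-D[:2];print("boat in dock",(np.array([c*e[0]+s*e[1],-s*e[0]+c*e[1]])*1e3).round(1))
E
```

```text
[ 0.5862 -0.042   0.0059] 0.34
[[ 3.7 -1.8]
 [-1.9  0.1]
 [ 3.  -3.4]
 [-1.5 -0.1]
 [-3.4  5.5]]
[ 0.5461 -0.0413  0.0387] 2.22
[[ 1.5 -0.7]
 [-1.3 -1.1]
 [ 0.4  2.1]
 [-0.5  2.5]
 [ 0.2 -1.3]
 [-0.4 -1.1]]
boat in dock [-40.1   1. ]
```

```bash
cat >> h.py <<'E'
def wcloud(d,o):
    c=manip.get_calibration("wrist");f=210/np.tan(np.radians(c["vertical_fov"]/2))
    v,u=np.mgrid[0:420,0:560];a=np.stack([u-c["cx"],v-c["cy"]],-1)
    r=np.linalg.norm(a,axis=-1)+1e-9;k=np.tan(r/f)/r
    q=np.concatenate([a*k[...,None],np.ones(r.shape+(1,))],-1)*d[...,None]
    M=c["mount"];return (q@M[:3,:3].T+M[:3,3])@R.from_rotvec(o["tool_rot"]).as_matrix().T+o["tcp_pos"]
E
python3 - <<'E'
from h import *
z=np.load("w1.npz");o={k:z[k] for k in("tcp_pos","tool_rot")};P=wcloud(z["d"],o)
T=np.zeros(z["d"].shape,bool)
def rng(name,m):
    Q=P[m];print(name,len(Q),np.percentile(Q,[1,50,99],axis=0).round(4).tolist());return Q
v,u=np.mgrid[0:420,0:560]
for n,(a,b) in dict(bench=(180,350),plate1=(221,95),plateR=(223,230),floor=(262,95),tread1=(315,90),tread2=(315,230),treadmid=(315,160),wallR=(262,159),wallF=(262,237),handle=(262,132),wafer=(262,180),platecorner=(220,89)).items(): print(n,(P[b-1:b+2,a-1:a+2].reshape(-1,3).mean(0)*1e3).round(1),P[b,a,2])
m=(P[...,2]>.028)&(P[...,2]<.042)&(u>290)&(u<345)&(v>75)&(v<245)&(z["d"]>0)
Q=rng("tread",m);print(cv2.minAreaRect((Q[:,:2]*1e3).astype(np.float32)))
# outer edge line per row
for r in (90,110,130,150,170,190,210,230):
    c=np.where(m[r])[0];print(r,(P[r,c.max()]*1e3).round(1),(P[r,c.min()]*1e3).round(1))
E
```

```text
bench [532.6 -53.  292.1] 0.2915565454812524
plate1 [444.6 -90.9  10.8] 0.011856947211198982
plateR [598.7 -88.4   4.3] 0.00787138239833482
floor [443.7 -47.1   6.7] 0.006760118184989616
tread1 [438.1   6.7  33.3] 0.0336098525140299
tread2 [584.3  15.6  32.9] 0.03315577994864419
treadmid [509.3  10.5  32.7] 0.03251004149167108
wallR [506.7 -41.8  65. ] 0.06740231589056278
wallF [581.9 -39.7  66.5] 0.06604866565911585
handle [483.  -44.1  36.9] 0.036746912015858
wafer [527.8 -41.6  56.8] 0.05860476295646036
platecorner [437.6 -92.9   7. ] 0.007395864176090228
tread 5365 [[0.4323, -0.0088, 0.0283], [0.5074, 0.0102, 0.0328], [0.5919, 0.0293, 0.0348]]
((513.528564453125, 9.852469444274902), (178.09959411621094, 38.734588623046875), 1.8928204774856567)
90 [436.7  25.8  33.6] [438.8 -10.   29.3]
110 [457.1  26.   32.4] [459.3  -9.1  29.4]
130 [477.5  26.9  33.6] [479.7  -8.1  29.3]
150 [497.8  28.   34.6] [500.3  -6.   28.3]
170 [518.6  28.7  33.3] [521.1  -6.   28.5]
190 [539.9  29.4  32.1] [542.1  -5.   29.4]
210 [561.6  30.1  32.2] [564.   -4.8  28.6]
230 [584.   30.9  32.3] [586.6  -3.5  28.4]
```

```bash
cat >> h.py <<'E'
YAW=np.radians(2.2);O=np.array([.5888,-.0412])
def w(x,y,z): 
    c,s=np.cos(YAW),np.sin(YAW);return np.array([O[0]+(c*x-s*y)/1e3,O[1]+(s*x+c*y)/1e3,z/1e3])
def dock(p):
    c,s=np.cos(YAW),np.sin(YAW);e=(p[:2]-O)*1e3;return np.array([c*e[0]+s*e[1],-s*e[0]+c*e[1],p[2]*1e3]).round(1)
E
python3 -c "
from h import *
print(tooldelta(w(-130,32,200),YAW),tooldelta(w(-130,32,50),YAW))"
```

```text
[1.81  0.279 0.018 0.003 0.003 0.032] [1.811e+00 2.780e-01 3.018e+00 3.000e-03 3.000e-03 3.200e-02]
```

drive_tool --steps '[1.8, 0.28, 0, 0, 0, 0.03, 1.8, 0.28, 0, 0, 0, 0.03, 1.8, 0.28, 0, 0, 0, 0.03, 1.8, 0.28, 1, 0, 0, 0.03, 1.8, 0.28, 2, 0, 0, 0.03, 1.8, 0.28, 2.5, 0, 0, 0.03, 1.8, 0.28, 3, 0, 0, 0.03, 1.8, 0.28, 3, 0, 0, 0.03, 1.8, 0.28, 3, 0, 0, 0.03]'

```text
time_s: 2.75
tcp_pos: [0.4588, -0.0145, 0.0515]
tool_rot: [-0.061, 3.14, -0.0]
wrist_force: [-0.1, -0.7, 0.2]
opening: 0.0541
grasp_force: 0.0
```

```bash
python3 - <<'E'
from h import *
o=manip.get_obs();p,d=manip.read_camera("wrist");print(dock(o["tcp_pos"]),o["tool_rot"],o["wrist_force"],o["opening"])
print(tooldelta(w(-130,32,19),YAW))
np.savez("w2.npz",p=p,d=d,**{k:o[k] for k in("tcp_pos","tool_rot")})
cv2.imwrite("pics/w2.png",cv2.resize(p[:,:,::-1],None,fx=1.4,fy=1.4))
E
```

```text
[-128.9   31.7   51.5] [-6.05146377e-02  3.14038563e+00 -6.38188672e-05] [-0.05909533 -0.70224085  0.23801182] 0.054096635609033626
[ 0.037  0.011  0.67  -0.004  0.029 -0.002]
```

View pics/w2.png

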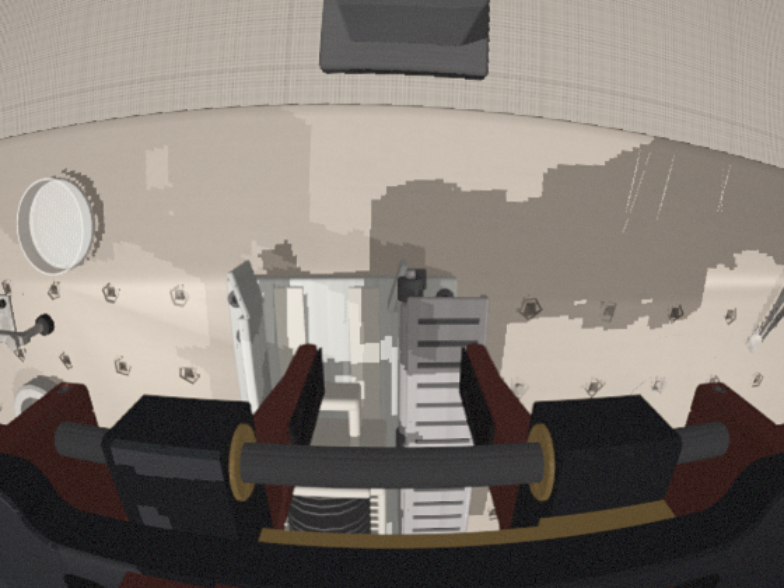

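The wrist view shows the right finger over the lane, with its inner edge near column 320 and the handle bar ahead at (340,403). The left finger, tip at (470,350), is over the outer half of the tread (columns 403–487). Now I'll press.

drive_tool --steps '[0.02, 0.01, 0.2, 0, 0, 0, 0.02, 0.01, 0.4, 0, 0, 0, 0.02, 0.01, 0.5, 0, 0, 0, 0.02, 0.01, 0.6, 0, 0, 0, 0.02, 0.01, 0.62, 0, 0, 0, 0.02, 0.01, 0.62, 0, 0, 0, 0.02, 0.01, 0.62, 0, 0, 0]'

```text
time_s: 3.5
tcp_pos: [0.4581, -0.0145, 0.0201]
tool_rot: [-0.058, 3.14, 0.001]
wrist_force: [3.1, 3.0, 3.3]
opening: 0.0539
grasp_force: 2.6
```

```bash
cat > st.py <<'E'
from h import *
import sys
o=manip.get_obs();p,d=manip.read_camera("wrist");print(dock(o["tcp_pos"]),o["tool_rot"],o["wrist_force"],o["opening"])
P=wcloud(d,o)-np.r_[O,0];c,s=np.cos(YAW),np.sin(YAW)
X=P@np.array([[c,-s,0],[s,c,0],[0,0,1]])*1e3
# tread slope: points y 41..75 behind the finger
tx=o["tcp_pos"];x0=dock(tx)[0]
m=(d>0)&(X[...,0]>max(-153,x0-60))&(X[...,0]<x0-14)&(X[...,1]>45)&(X[...,1]<66)&(X[...,2]>6)&(X[...,2]<40)
Q=X[m]
if len(Q)>20:
    a=np.polyfit(Q[:,1],Q[:,2],1);print("tread n",len(Q),"angle",-np.arctan(a[0]))
np.savez("w.npz",p=p,d=d,X=X)
cv2.imwrite(f"pics/{sys.argv[1]}.png",cv2.resize(p[:,:,::-1],None,fx=1.4,fy=1.4))
E
python3 st.py s1
```

```text
[-129.5   31.7   20.1] [-5.83239825e-02  3.13953187e+00  7.45181671e-04] [3.10468194 3.00451944 3.32433445] 0.053935694337588366
tread n 765 angle 0.5450671700753276
```

drive_tool --steps '[0, 0, 0.02, 0, 0, 0, 0, 0, 0.04, 0, 0, 0, 0, 0, 0.04, 0, 0, 0, 0, 0, 0.04, 0, 0, 0]'

```text
time_s: 3.95
tcp_pos: [0.4581, -0.0149, 0.0184]
tool_rot: [-0.058, 3.139, -0.001]
wrist_force: [3.3, 2.3, 6.9]
opening: 0.0539
grasp_force: 3.0
```

```bash
python3 st.py s2; python3 - <<'E'
import numpy as np
X=np.load("w.npz")["X"]
for y in range(38,76,4):
    m=(X[...,0]>-150)&(X[...,0]<-144)&(abs(X[...,1]-y)<2)&(X[...,2]<45)&(X[...,2]>-3);print(y,m.sum(),np.median(X[m][:,2]).round(1),end=' | ')
E
```

```text
[-129.6   31.3   18.4] [-5.80359957e-02  3.13945996e+00 -6.79422927e-04] [3.29259634 2.33772858 6.88220261] 0.053865210960335363
tread n 716 angle 0.6605085044498614
38 103 28.1 | 42 104 28.8 | 46 90 30.3 | 50 105 26.3 | 54 84 22.9 | 58 67 18.3 | 62 66 14.9 | 66 61 10.6 | 70 31 -0.7 | 74 61 -1.1 |
```

View pics/s2.png

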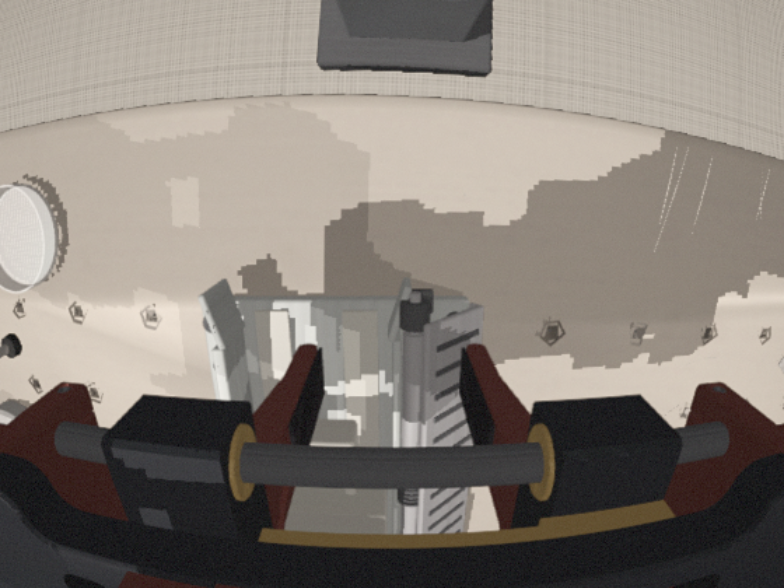

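The view shows the tread tilted under the left finger (front edge near columns 430–480), with slope about 0.7 or more. The right fingertip is down in the lane behind the handle. Next I'll plan the push.

```bash
python3 -c "
from h import *
print(tooldelta(w(-9,31.5,18.4),YAW),tooldelta(w(-105,31.5,18.4),YAW))"
```

```text
[-2.411  0.008  0.003 -0.005  0.018 -0.016] [-0.492  0.005  0.    -0.005  0.018 -0.016]
```

drive_tool --steps '[-0.06, 0, 0, 0, 0, 0, -0.12, 0, 0, 0, 0, 0, -0.18, 0, 0, 0, 0, 0, -0.24, 0, 0, 0, 0, 0, -0.3, 0, 0, 0, 0, 0, -0.36, 0, 0, 0, 0, 0, -0.42, 0, 0, 0, 0, 0, -0.48, 0, 0, 0, 0, 0, -0.48, 0, 0, 0, 0, 0]'

```text
time_s: 4.9
tcp_pos: [0.4782, -0.0128, 0.0166]
tool_rot: [0.059, -3.132, -0.003]
wrist_force: [-9.0, 5.8, 9.1]
opening: 0.0541
grasp_force: 6.2
```

```bash
python3 st.py s3; python3 - <<'E'
from h import *
for n in("top","scene"):
    p,d=manip.read_camera(n);np.savez(n+"3.npz",p=p,d=d)
    q=proj(n,w(0,20,40))[0].astype(int);a,b=q;c=p[max(0,b-70):b+70,max(0,a-70):a+70,::-1]
    globals()[n]=cv2.resize(c,(390,390),interpolation=cv2.INTER_CUBIC)
cv2.imwrite("pics/ts3.png",np.hstack([top,scene]))
E
```

```text
[-109.4   32.6   16.6] [ 0.05931657 -3.13228136 -0.00347462] [-8.9677268   5.79192019  9.09206983] 0.054118091881298916
tread n 2033 angle 0.7586168175672775
```

View pics/ts3.png

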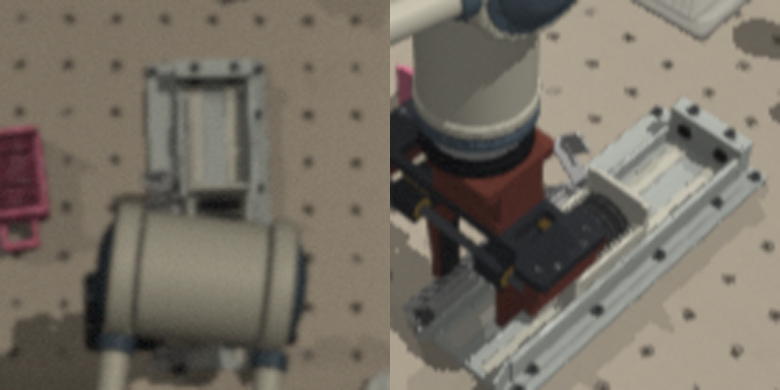

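The top and scene crops show the blade tilted out to the left of the boat's end wall, near (570,150) in the right half. The front wall is free of it. I'll continue, raising slightly.

drive_tool --steps '[-0.1, 0, -0.01, 0, 0, 0, -0.2, 0, -0.02, 0, 0, 0, -0.3, 0, -0.02, 0, 0, 0, -0.4, 0, -0.02, 0, 0, 0, -0.5, 0, -0.02, 0, 0, 0, -0.6, 0, -0.02, 0, 0, 0, -0.7, 0, -0.02, 0, 0, 0, -0.8, 0, -0.02, 0, 0, 0]'

```text
time_s: 5.85
tcp_pos: [0.5179, -0.0113, 0.0169]
tool_rot: [0.059, -3.131, -0.003]
wrist_force: [-9.1, 5.9, 6.4]
opening: 0.0542
grasp_force: 5.1
```

```bash
python3 st.py s4; python3 - <<'E'
from h import *
p,d=manip.read_camera("scene");P=cloud("scene",d)-np.r_[O,0];c,s=np.cos(YAW),np.sin(YAW)
X=P@np.array([[c,-s,0],[s,c,0],[0,0,1]])*1e3
m=(d>0)&(abs(X[...,1])<27)&(X[...,2]>60)&(X[...,2]<72)&(X[...,0]<105)&(X[...,0]>-60)
print(len(X[m]),np.percentile(X[m],[50,90,98],axis=0).round(1)[:,0],X[m].max(0))
E
```

```text
[-69.7  32.6  16.9] [ 0.05943583 -3.13143216 -0.00321277] [-9.12381084  5.85374467  6.39968922] 0.05419712630656547
tread n 3172 angle 0.7816580955987411
81 [45.2 47.6 48. ] [48.98126335 26.02261043 69.31529452]
```

drive_tool --steps '[-0.1, 0, 0, 0, 0, 0, -0.2, 0, 0, 0, 0, 0, -0.3, 0, 0, 0, 0, 0, -0.4, 0, 0, 0, 0, 0, -0.5, 0, 0, 0, 0, 0, -0.6, 0, 0, 0, 0, 0, -0.7, 0, 0, 0, 0, 0, -0.8, 0, 0, 0, 0, 0, -0.9, 0, 0, 0, 0, 0, -1.0, 0, 0, 0, 0, 0, -1.1, 0, 0, 0, 0, 0, -1.14, 0, 0, 0, 0, 0]'

```text
time_s: 7.15
tcp_pos: [0.5751, -0.0092, 0.0171]
tool_rot: [0.06, -3.132, -0.003]
wrist_force: [-8.9, 5.6, 7.2]
opening: 0.0539
grasp_force: 5.2
```

```bash
cat > bx.py <<'E'
from h import *
for n in("scene","top"):
    p,d=manip.read_camera(n);P=cloud(n,d)-np.r_[O,0];c,s=np.cos(YAW),np.sin(YAW)
    X=P@np.array([[c,-s,0],[s,c,0],[0,0,1]])*1e3
    m=(d>0)&(abs(X[...,1])<27)&(X[...,2]>60)&(X[...,2]<72)&(X[...,0]<135)&(X[...,0]>15)
    print(len(X[m]),np.percentile(X[m],[5,50,90,98],axis=0).round(1)[:,0])
E
python3 st.py s5;python3 bx.py
```

```text
[-12.5  32.5  17.1] [ 5.96871053e-02 -3.13185334e+00 -2.79275260e-03] [-8.8909233   5.64812437  7.17295993] 0.053922989984632796
tread n 3141 angle 0.7838375841144103
76 [100.1 101.7 105.2 106.7]
3 [104.2 104.2 104.8 104.9]
```

drive_tool --steps '[-0.03, 0, 0, 0, 0, 0, -0.06, 0, 0, 0, 0, 0, -0.08, 0, 0, 0, 0, 0, -0.08, 0, 0, 0, 0, 0]'

```text
time_s: 7.7
tcp_pos: [0.579, -0.0091, 0.0171]
tool_rot: [0.06, -3.132, -0.003]
wrist_force: [-6.9, 5.7, 6.4]
opening: 0.0541
grasp_force: 4.9
```

drive_tool --steps '[-0.02, 0, 0, 0, 0, 0, -0.04, 0, 0, 0, 0, 0, -0.04, 0, 0, 0, 0, 0]'

```text
time_s: 8.0
tcp_pos: [0.5798, -0.0091, 0.0171]
tool_rot: [0.059, -3.129, -0.003]
wrist_force: [-12.9, 4.2, 9.4]
opening: 0.054
grasp_force: 7.9
```

```bash
python3 st.py s6;python3 bx.py
```

```text
[-7.7 32.5 17.1] [ 5.90161194e-02 -3.12936769e+00 -2.73864658e-03] [-12.88706976   4.24794097   9.43368619] 0.053964806950079464
tread n 3136 angle 0.7828067379695767
79 [103.9 106.2 108.9 110.4]Traceback (most recent call last):
  File "bx.py", line 6, in <module>
    print(len(X[m]),np.percentile(X[m],[5,50,90,98],axis=0).round(1)[:,0])
                    ~~~~~~~~~~~~~^^^^^^^^^^^^^^^^^^^^^^^^^^
    return _quantile_unchecked(
        a, q, axis, out, overwrite_input, method, keepdims, weights)
    return _ureduce(a,
                    func=_quantile_ureduce_func,
    ...<5 lines>...
                    overwrite_input=overwrite_input,
                    method=method)
    r = func(a, **kwargs)
    result = _quantile(arr,
                       quantiles=q,
    ...<2 lines>...
                       out=out,
                       weights=wgt)
    slices_having_nans = np.isnan(arr[-1, ...])
                                  ~~~^^^^^^^^^
IndexError: index -1 is out of bounds for axis 0 with size 0
```

drive_tool --steps '[-0.03, 0, 0, 0, 0, 0, -0.05, 0, 0, 0, 0, 0, -0.05, 0, 0, 0, 0, 0]'

```text
time_s: 8.45
tcp_pos: [0.5799, -0.0091, 0.0171]
tool_rot: [0.058, -3.124, -0.003]
wrist_force: [-24.0, 6.3, 14.7]
opening: 0.0538
grasp_force: 12.6
```

The force climbs with no travel, so the boat is home. I'll back off the handle with the tread still held, then rise gently.

drive_tool --steps '[0.04, 0, 0, 0, 0, 0, 0.08, 0, 0, 0, 0, 0, 0.12, 0, 0, 0, 0, 0, 0.2, 0, 0, 0, 0, 0, 0.3, 0, 0, 0, 0, 0, 0.36, 0, 0, 0, 0, 0, 0.36, 0, 0, 0, 0, 0]'

```text
time_s: 9.15
tcp_pos: [0.5687, -0.0102, 0.0187]
tool_rot: [0.059, -3.141, -0.001]
wrist_force: [1.6, 3.8, 3.1]
opening: 0.0535
grasp_force: 2.6
```

```bash
python3 st.py s7;python3 bx.py 2>/dev/null
```

```text
[-18.9  31.7  18.7] [ 5.86999780e-02 -3.14097449e+00 -7.61985067e-04] [1.64584773 3.83025423 3.1380336 ] 0.05351850354332613
tread n 3113 angle 0.7617470195765557
82 [103.2 105.9 109.4 110.5]
47 [103.2 105.1 107.  108.5]
```

drive_tool --steps '[0, 0, -0.06, 0, 0, 0, 0, 0, -0.12, 0, 0, 0, 0, 0, -0.18, 0, 0, 0, 0, 0, -0.24, 0, 0, 0, 0, 0, -0.32, 0, 0, 0, 0, 0, -0.4, 0, 0, 0, 0, 0, -0.6, 0, 0, 0, 0, 0, -1.2, 0, 0, 0, 0, 0, -2, 0, 0, 0, 0, 0, -3, 0, 0, 0, 0, 0, -3.6, 0, 0, 0, 0, 0, -3.6, 0, 0, 0]'

```text
time_s: 10.5
tcp_pos: [0.5706, -0.0113, 0.2055]
tool_rot: [-0.057, 3.132, -0.003]
wrist_force: [0.5, -0.4, 0.6]
opening: 0.0542
grasp_force: 0.0
```

```bash
python3 st.py s8;python3 bx.py 2>/dev/null
```

```text
[-17.   30.6 205.5] [-5.71345789e-02  3.13159386e+00 -2.80952910e-03] [ 0.53774636 -0.444446    0.615977  ] 0.05422853411199545
tread n 880 angle -0.008264058199766009
176 [ 19.2  33.9 107.6 109.4]
```

View pics/s8.png

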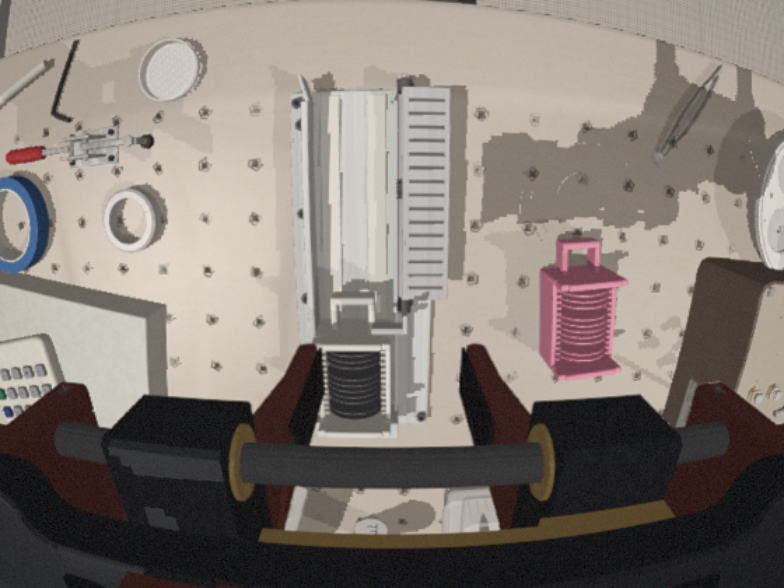

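The view shows the boat home (wafers at (353,380)), with the gate shut behind it and the blade over the handle near (385,325). The tread is level, the ring, dish and tweezers haven't moved, and the arm is clear.

```bash
python3 -c "
from cell import manip
print(manip.finish_job())"
```

```text
the job is handed in; nothing more can be done
None
```

I pushed the boat home against the end stop with the gate held open, then let the gate spring shut behind it; the arm is clear, the bystanders are where they were, and I handed the job in after about 10.5 s of robot time.

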